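# Locate plates in a dowel fixture and set their pins with a punch

### The arm

A 6-joint arm with a two-finger parallel gripper is mounted at the origin on a cart in front of the work surface, level with it; the furniture and walls round the work are solid. World frame = base frame: x ahead of the robot, y to its left, z up, the work surface at z = 0. Lengths are in m, angles in rad, forces in N, time in s.
With the tool pointing down it reaches from about 0.25 to 0.725 m from the base axis. Payload 4 kg.
Tool frame: the origin (TCP) lies on the front face of the gripper's body, between the roots of the fingers; the fingertips stand 73 mm ahead of it and the grasp point (between the pads) lies 54 mm ahead of it; z points along the fingers, y is the line along which they close (so a half turn about z gives the same grasp; the last joint's range is limited). The gripper opens to 85 mm and grips with 20 to 120 N. Pads are 22 mm wide; open, the fingers measure 114 mm over their backs; the gripper's body (76 mm by 85 mm) begins 54 mm behind the grasp point. The pads swing forward as they close: fully open they stand 13 mm farther back than shut.
Start: joints at [1.217, 0.241, 0.005, 1.335, 0, 1.571], TCP at [0.173, 0.469, 0.304] pointing down, gripper open.
Joint ranges: [-2.72, 2.72], [-1.05, 1.87], [-1.09, 1.28], [-1.99, 2.15], [-1.42, 1.44], [-3.14, 3.14]. Speed limits (rad/s): [2.79, 2.79, 3.14, 3.14, 3.14, 3.14].

### API

Orientations are given as a unit quaternion [x, y, z, w].
In Python, from workcell import bot gives the robot as it stands. The module is installed in compiled form; this text tells all that it offers.
- The arm moves only by the tool step_arm, never from a script. Its argument "rows" is a list of rows, each a list of 2 entries, a list of its own where there are three numbers: the shift along the tool's x, y, z in mm, then the turn about the tool's z in degrees. A call has 1 to 12 rows; each row is the pose to reach, as a shift and turn from the pose commanded when the call began, along the tool's axes at that moment; what a row does not reach only later rows make up. A row lasts 1/8 s, in which the tool goes at most 62.5 mm and 10.7 degrees, less where a joint would pass 70% of its speed; a pose out of reach is approached as far as the arm can. A call with a gripper value outside its range is refused whole. "claw" is the gripper's target within -1 to 1 (shut at 1, half-way at 0, fully open at -1), set as the call begins (left out, the last holds). The fingers move at their own pace and stop on an object; the grip force is fixed at half the most. Time passes only in rows, so rows that repeat a pose let the fingers close. It gives the time, the measured TCP pose, the force, the opening and the grip force at its end, in the units of the state.
- bot.get_obs(): the state, without advancing time (a new reading comes with each control period).
- bot.camera(name): name is "scene" or "top"; returns (picture, depth): 384x512x3 uint8, red, green, blue; 384x512 float32, m along the optical axis (not along the pixel's ray), 0 where there is no reading.
- bot.camera_params(name): a dict with "fx", "fy", "cx", "cy" (pixels), "pose" (4x4, takes a point from camera to world coordinates). Camera axes: x right, y up, looking along -z (the intrinsics and any distortion apply to the point x, -y, -z); pixel columns grow to the right and rows downward; lengths in m; the calibration is good to about 2 mm. A picture is of the moment at which its call begins. camera_params takes no time and is no camera call.
- bot.job_done(): hands the job in; it is judged then, once.
Trained networks look in the newest picture that a camera, given by its name, has taken for a name from the list of things; names that differ only in an ending like _2 or _b are one class to them, and where a whole thing is asked for, a point or a joint stands for the part that bears it (a point fixed in the world has none). Each returns a list of dicts, best first, with "score" (0 to 1); they miss things now and then, are a little off and sometimes report something else, mostly with a low value. They report only what shows in the picture. A call takes as long as a camera call.
- bot.trace(target, camera): "pixels" (384x512 bool, what is visible of it) and "uv" ([column, row] in pixels, amid what is visible of it).
The state is a dict: "clock": time; "joint_pos": joint angles; "joint_vel": joint speeds; "tau": joint torques, N m; "eef_pos": TCP position; "tool_rot": TCP orientation; "ft_force": force on the tool from outside, world axes, zero at the start; "ft_torque": the same for the moment, N m; "grip_width": finger opening in m; "grasp_force": force on a finger pad.
Only numpy, scipy, OpenCV 4.12 (cv2) and the standard library are available. Lean on these libraries where they do the work, as an engineer would, in place of code of your own. Each camera call takes 0.05 s, during which the arm holds its last target. There are 200 camera calls.

### The job

Load every aluminium plate into a nest of its own on the dark steel fixture, flat and pushed fully home against both dowels and the end stop. When all of them are located, take the setting punch from its stand and, holding it upright and centred, press each plate's pin down flush without ramming it, and lift the punch straight off so that it does not slide. Drive the pins with the punch only; at the end the plates must still be fully home, with the punch standing back in its stand and the other things on the bench left alone.

Things in the scene. Friction and masses are not known exactly. Their poses are not given: they have to be found in the camera images.
- plate_a: aluminium plate 40 x 60 x 14 mm (x, y, z), the same either way round, with four small screw holes and a drive pin in the middle of its top; all plates are alike. Two or three of the three lie flat on the bench at the start, the rest are absent. Origin: centre of the underside; z up.
- plate_a_pin_top (a point): middle of the top face of the plate's steel drive pin, 8 mm in diameter, which stands 5 mm proud of the plate's top at first (19 mm above its underside)
- plate_a_pin (a joint): how far that pin has been driven down, in m: about 0 proud, 0.005 flush with the plate's top (it goes no deeper under the punch). It moves against a friction of about 7 N and stays where it is left
- plate_b: aluminium plate 40 x 60 x 14 mm (x, y, z), the same either way round, with four small screw holes and a drive pin in the middle of its top; all plates are alike. Two or three of the three lie flat on the bench at the start, the rest are absent. Origin: centre of the underside; z up.
- plate_b_pin_top (a point): middle of the top face of the plate's steel drive pin, 8 mm in diameter, which stands 5 mm proud of the plate's top at first (19 mm above its underside)
- plate_b_pin (a joint): how far that pin has been driven down, in m: about 0 proud, 0.005 flush with the plate's top (it goes no deeper under the punch). It moves against a friction of about 7 N and stays where it is left
- plate_c: aluminium plate 40 x 60 x 14 mm (x, y, z), the same either way round, with four small screw holes and a drive pin in the middle of its top; all plates are alike. Two or three of the three lie flat on the bench at the start, the rest are absent. Origin: centre of the underside; z up.
- plate_c_pin_top (a point): middle of the top face of the plate's steel drive pin, 8 mm in diameter, which stands 5 mm proud of the plate's top at first (19 mm above its underside)
- plate_c_pin (a joint): how far that pin has been driven down, in m: about 0 proud, 0.005 flush with the plate's top (it goes no deeper under the punch). It moves against a friction of about 7 N and stays where it is left
- fixture: fixed dark steel locating fixture, base 130 x 350 x 8 mm (x, y, z) with three nests in a row along y. Each nest: two steel dowels (12 mm thick, 20 mm high above the base, 36 mm apart along y, axes at x = +46 mm) and an aluminium end stop (22 x 12 x 20 mm, its middle at x = +24 mm) at its -y end; elsewhere the base is bare. Origin: centre of the underside, z up, x roughly away from the robot, y to its left.
- nest_0 (a point): the left (+y) nest: where the centre of the underside of a located plate lies, on the base's top; axes as the fixture's. The plate's 60 mm side then runs along y, its +x long edge touches both dowels, its -y short edge the end stop. Nests are 115 mm apart; 43 mm are free between a located plate's +y edge and the next nest's stop
- nest_1 (a point): the middle nest: where the centre of the underside of a located plate lies, on the base's top; axes as the fixture's. The plate's 60 mm side then runs along y, its +x long edge touches both dowels, its -y short edge the end stop. Nests are 115 mm apart; 43 mm are free between a located plate's +y edge and the next nest's stop
- nest_2 (a point): the right (-y) nest: where the centre of the underside of a located plate lies, on the base's top; axes as the fixture's. The plate's 60 mm side then runs along y, its +x long edge touches both dowels, its -y short edge the end stop. Nests are 115 mm apart; 43 mm are free between a located plate's +y edge and the next nest's stop
- punch: setting punch, 110 mm tall, 0.15 kg, standing upright in its stand: flat round steel foot 28 mm in diameter (0 to 20 mm high), 20 mm shank up to 48 mm, black grip 22 x 22 mm (flats across its x and y) from 48 to 98 mm, round steel end 21 mm in diameter above. Origin: centre of the foot's lower face; z up along the punch.
- punch_grip (a point): on the punch's axis in the black grip, 70 mm above the foot's lower face
- punch_stand: fixed round dark steel cup for the punch, 52 mm in diameter at its foot, 46 mm above, 36 mm high, 38 mm wide inside with its floor 6 mm above the bench. Origin: centre of the underside.
- screwdriver: bystander: screwdriver with a green handle, 160 mm long, lying on the bench; origin at the centre of its underside
- axle_nut: bystander: hexagon axle nut, 27 mm across, 13 mm high; origin at the centre of its underside
- bearing: bystander: small ball bearing, 32 mm across, 10 mm high; origin at the centre of its underside

How it is judged:
By the outcome, as a careful person would: the job done as asked, in the order asked, and still so for the second after the job is handed in, with the robot touching nothing.
Of plate_a, plate_b, plate_c only 2 to 3 are there at a start; the rules pass over those that are not, and their reading is None.
At some moment in a run one of plate_a, plate_b, plate_c may be knocked a few centimetres aside while the robot is not near it.
Once in a run the grip may slacken for a moment while it holds something.
It also fails if it takes over 210 s, if anything falls off the work surface, if the arm or the gripper's body presses on something with over 40 N, if the wrist force passes 120 N, or if a joint passes its speed limit or range.

## Working session

There is one attempt and no reset: what is moved stays moved. The work goes in short steps, Python scripts to look and compute and a tool call to move; the robot and the scene stay as the last step left them, time stands still between calls to the robot, and variables do not carry over. Pictures are saved under pics/ and viewed, at most 14 in all, crops included, and the job is handed in when it is done.

Besides the shell and the picture viewer there is one more tool, called as a command line: name --argument value ..., lists and objects as JSON in quotes. step_arm: Moves the arm, as the interface text tells. Its arguments: {"type":"object","properties":{"rows":{"type":"array"},"claw":{"type":"number"}},"required":["rows"]}

```bash
mkdir -p pics; cat > h.py <<'E'
import numpy as np, cv2
from workcell import bot
def pts(cam,depth):
    p=bot.camera_params(cam); v,u=np.mgrid[0:384,0:512]
    d=depth; P=np.stack([(u-p['cx'])/p['fx']*d,-(v-p['cy'])/p['fy']*d,-d,np.ones_like(d)],-1)
    return (P@np.array(p['pose']).T)[...,:3]
def snap(cam,name=None):
    im,d=bot.camera(cam)
    if name: cv2.imwrite(f'pics/{name}.png',im[...,::-1])
    return im,pts(cam,d),d
E
python3 - <<'E'
from h import *
np.set_printoptions(precision=4,suppress=True)
a,P,d=snap('top','top0'); b,Q,e=snap('scene','scene0')
cv2.imwrite('pics/both0.png',np.vstack([a,b])[...,::-1][:, :])
for c in('top','scene'):
    p=bot.camera_params(c); print(c,p)
for n in['plate_a','fixture','punch','punch_stand','screwdriver','axle_nut','bearing']:
    for r in bot.trace(n,'top'):
        m=r['pixels']&(d>0); w=P[m]
        if len(w)<5: continue
        z=np.percentile(w[:,2],90); t=w[abs(w[:,2]-z)<.006][:,:2]
        rect=cv2.minAreaRect((t*1000).astype(np.float32))
        print(n,round(r['score'],2),r['uv'],m.sum(),'z',z,rect)
o=bot.get_obs();print(o['clock'],o['eef_pos'],o['tool_rot'],o['grip_width'])
E
```

```text
top {'fx': 489.0159926580264, 'fy': 489.0159926580264, 'cx': 259.94025276843826, 'cy': 198.91485219734668, 'pose': array([[-0.015 ,  0.9955, -0.0937,  0.389 ],
       [-0.9999, -0.0145,  0.0061,  0.2387],
       [ 0.0047,  0.0938,  0.9956,  1.3912],
       [ 0.    ,  0.    ,  0.    ,  1.    ]])}
scene {'fx': 368.44717978536903, 'fy': 368.44717978536903, 'cx': 260.1484736323144, 'cy': 191.92100658557567, 'pose': array([[-0.7572,  0.3109, -0.5745, -0.0464],
       [-0.6528, -0.3282,  0.6828,  0.8711],
       [ 0.0238,  0.892 ,  0.4514,  0.4997],
       [ 0.    ,  0.    ,  0.    ,  1.    ]])}
plate_a 0.79 [252.4, 218.9] 321 z 0.01825741291380245 ((461.2350769042969, 253.21505737304688), (39.34736633300781, 58.819820404052734), 17.578229904174805)
plate_a 0.7 [227.3, 220.5] 297 z 0.018113997356696655 ((454.16717529296875, 318.6205749511719), (39.194007873535156, 59.73966598510742), 23.08011817932129)
plate_a 0.7 [186.7, 200.5] 138 z 0.037507946905485756 ((518.3212280273438, 438.0494689941406), (32.400821685791016, 43.461997985839844), 63.5225715637207)
plate_a 0.61 [283.4, 225.1] 289 z 0
[... 751 characters left out ...]
0.47 [187.2, 200.6] 169 z 0.037493468135156416 ((518.3779907226562, 438.68988037109375), (33.209110260009766, 43.61088180541992), 60.32815170288086)
screwdriver 0.75 [188.2, 246.5] 338 z 0.028654274376423892 ((379.5328063964844, 421.41925048828125), (79.0196304321289, 24.254987716674805), 74.53855895996094)
axle_nut 0.62 [177.2, 223.2] 34 z 0.01623671792313286 ((456.7169494628906, 454.80615234375), (20.147180557250977, 18.79416275024414), 63.497352600097656)
bearing 0.51 [200.5, 156.9] 97 z 0.013637508181917201 ((644.6937866210938, 396.93255615234375), (29.082372665405273, 28.428579330444336), 45.6346549987793)
0.45 [0.1732 0.469  0.3038] [ 0.176   0.9844 -0.0001 -0.    ] 0.08517437890544288
```

```bash
python3 - <<'E'
import cv2
a=cv2.imread('pics/top0.png')[110:290,130:400]; cv2.imwrite('pics/v1.png',cv2.resize(a,None,fx=2.9,fy=2.9,interpolation=cv2.INTER_CUBIC))
E
```

```text
(no output)
```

View pics/v1.png

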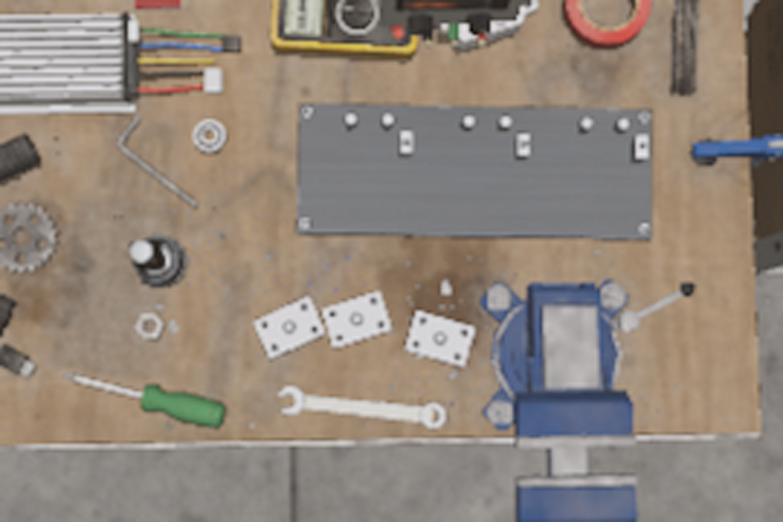

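View pics/scene0.png

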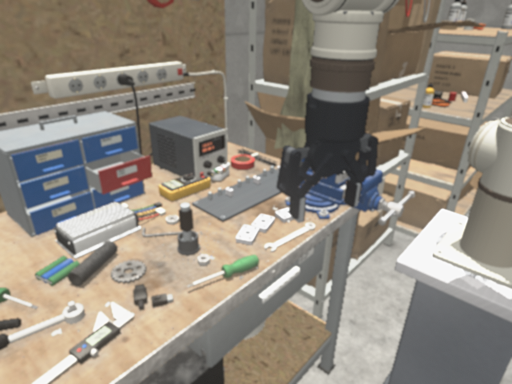

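The view shows three plates at (288,326), (357,318), (440,337) in the crop. The fixture is above them, with dowels on the far side and stops on the right. The vise is just right of the third plate, and the punch is at (155,260). Next I'll measure the fixture precisely, plus the vise clearance.

```bash
cat >> h.py <<'E'
def plates(score=.4):
    im,P,d=snap('top'); out=[]
    for r in bot.trace('plate_a','top'):
        m=r['pixels']&(d>0); w=P[m]
        if r['score']<score or len(w)<120: continue
        z=np.median(w[:,2]); t=w[abs(w[:,2]-z)<.006][:,:2]
        (cx,cy),(a,b),an=cv2.minAreaRect((t*1000).astype(np.float32))
        if a>b: an+=90   # direction of the short side
        an=(an+90)%180-90
        out.append((round(cx,1),round(cy,1),round(z*1000,1),round(an,1),round(min(a,b)),round(max(a,b)),round(r['score'],2)))
    return out,im,P
E
python3 - <<'E'
from h import *
np.set_printoptions(precision=1,suppress=True,linewidth=150)
o,im,P=plates(); print(*o,sep='\n')
P=P*1000
x,y,z=P[...,0],P[...,1],P[...,2]
reg=(x>515)&(x<690)&(y>-60)&(y<330)
m=(reg&(z>9)&(z<17)).astype(np.uint8)
n,l,s,c=cv2.connectedComponentsWithStats(m); k=1+np.argmax(s[1:,4])
mm=cv2.morphologyEx((l==k).astype(np.uint8),cv2.MORPH_CLOSE,np.ones((7,7)))
print('fix',cv2.minAreaRect(P[mm>0][:,:2].astype(np.float32)))
print('fix z',np.median(z[l==k]),'bench z',np.median(z[(x>480)&(x<515)&(y>150)&(y<380)]))
q=(reg&(z>24)).astype(np.uint8); n,l,s,c=cv2.connectedComponentsWithStats(q)
for k in range(1,n): 
    w=P[l==k]; print(len(w),w.mean(0),w.min(0)[:2],w.max(0)[:2])
for xx in range(380,520,20): print(xx,[int(z[(abs(x-xx)<8)&(abs(y-yy)<6)].max(initial=-1)) for yy in range(150,20,-12)])
E
```

```text
(454.3, 319.2, np.float64(14.6), 22.8, 40, 56, 0.83)
(460.4, 252.6, np.float64(14.6), 17.1, 38, 58, 0.82)
(441.8, 172.7, np.float64(14.1), -16.1, 40, 60, 0.8)
(605.6, 135.5, np.float64(8.6), -2.2, 132, 354, 0.51)
fix ((577.9619750976562, 238.78976440429688), (205.34075927734375, 317.27740478515625), 57.11184310913086)
fix z 10.736503006595566 bench z 0.5909673384613123
13 [655.2 256.   28.3] [650.  250.8] [659.1 259.4]
10 [654.9 220.   30.9] [650.3 216.8] [659.  225.4]
13 [652.5 142.   27. ] [647.1 137.7] [658.1 146.2]
14 [650.7 105.3  28.4] [645.4 100.6] [654.9 109.7]
13 [648.5  26.8  27.9] [644.4  22. ] [653.7  32.6]
15 [646.4  -8.6  28.6] [641.9 -14.5] [652.9  -3.4]
35 [631.6 202.8  28.2] [621.6 197.4] [641.8 208.9]
25 [626.7  88.5  28.6] [617.4  84.2] [637.1  93.2]
31 [625.4 -26.7  28.2] [614.7 -32.2] [635.9 -20.4]
380 [7, 6, 26, 134, 138, 134, 136, 137, 137, 134, 140]
400 [6, 5, 4, 31, 116, 119, 119, 120, 121, 120, 123]
420 [16, 5, 13, 33, 109, 122, 120, 121, 121, 120, 107]
440 [21, 17, 20, 36, 38, 106, 121, 123, 120, 122, 115]
460 [17, 12, 13, 28, 33, 110, 122, 121, 122, 120, 116]
480 [6, 15, 25, 30, 21, 100, 100, 101, 101, 101, 100]
500 [6, 6, 6, 11, 4, 3, 3, 4, 7, 7, 5]
```

```bash
cat >> h.py <<'E'
def to(*T):
    """each T=(x,y,z mm, heading deg of tool y): shift in tool axes and turn"""
    from scipy.spatial.transform import Rotation as R
    o=bot.get_obs(); r=R.from_quat(o['tool_rot']).as_matrix(); p=np.array(o['eef_pos'])*1000
    h=np.degrees(np.arctan2(r[1,1],r[0,1]))
    print('at',p.round(1),'head',round(h,2),'tilt',round(np.degrees(np.arccos(-r[2,2])),2),'t',round(o['clock'],1),'F',np.round(o['ft_force'],1),'w',round(o['grip_width']*1000,1))
    for t in T:
        s=r.T@(np.array(t[:3])-p); print(t,'->',s.round(1).tolist(),round((h-t[3]+90)%180-90,1))
E
python3 -c "
from h import *
to((441.8,172.7,150,-16.1))"
```

```text
at [173.2 469.  303.9] head 69.73 tilt 0.0 t 0.6 F [-0.  -0.1 -0.5] w 85.4
(441.8, 172.7, 150, -16.1) -> [-354.6, -185.0, 153.9] 85.8
```

step_arm --rows '[[[-355, -185, 154], 86], [[-355, -185, 154], 86], [[-355, -185, 154], 86], [[-355, -185, 154], 86], [[-355, -185, 154], 86], [[-355, -185, 154], 86], [[-355, -185, 154], 86], [[-355, -185, 154], 86], [[-355, -185, 154], 86], [[-355, -185, 154], 86], [[-355, -185, 154], 86]]' --claw -1

```text
clock: 1.92
eef_pos: [0.4419, 0.1732, 0.1503]
tool_rot: [0.799, 0.601, 0.0, 0.0]
ft_force: [-0.4, 0.4, 0.4]
grip_width: 0.0856
grasp_force: 0.0
```

```bash
python3 -c "
from h import *
im,P,d=snap('scene','s1'); cv2.imwrite('pics/v2.png',cv2.resize(im[130:290,190:400,::-1],None,fx=3.5,fy=3.5))
to((441.8,172.7,73,-16.1))"
```

```text
at [442.  173.2 150.3] head -16.12 tilt 0.04 t 2.0 F [-0.2  0.1  0.2] w 85.4
(441.8, 172.7, 73, -16.1) -> [-0.5, -0.1, 77.3] -0.0
```

View pics/v2.png

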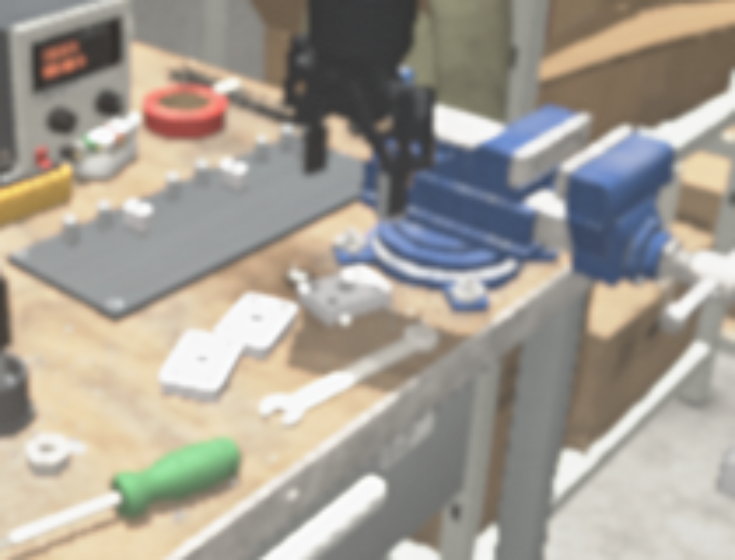

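The gripper is over plate c at (340,295), clear of the vise and the wrench. Going down.

step_arm --rows '[[[0, 0, 40], 0], [[0, 0, 65], 0], [[0, 0, 76], 0], [[0, 0, 76], 0]]'

```text
clock: 2.48
eef_pos: [0.4418, 0.1727, 0.0736]
tool_rot: [0.8, 0.6, -0.001, -0.0]
ft_force: [-0.1, 1.0, 1.4]
grip_width: 0.0853
grasp_force: 0.0
```

step_arm --rows '[[[0, 0, 0], 0], [[0, 0, 0], 0], [[0, 0, 0], 0], [[0, 0, 0], 0], [[0, 0, 0], 0], [[0, 0, 0], 0]]' --claw 1

```text
clock: 3.22
eef_pos: [0.4427, 0.1728, 0.0751]
tool_rot: [0.8, 0.6, 0.001, 0.0]
ft_force: [-1.1, 0.5, 5.1]
grip_width: 0.0383
grasp_force: 61.6
```

```bash
python3 -c "
from h import *
to((442,173,200,-2),(609,11.5,200,-2),(602,12.4,84,-2))"
```

```text
at [442.7 172.8  75.1] head -16.27 tilt 0.12 t 3.2 F [-1.1  0.5  5.1] w 38.3
(442, 173, 200, -2) -> [0.2, -0.6, -124.9] -14.3
(609, 11.5, 200, -2) -> [-108.1, 205.0, -124.8] -14.3
(602, 12.4, 84, -2) -> [-109.4, 197.9, -8.8] -14.3
```

step_arm --rows '[[[0, 0, -60], 0], [[0, 0, -120], 0], [[0, 0, -150], -5], [[-54, 97, -150], -10], [[-108, 193, -140], -14.3], [[-108, 193, -100], -14.3], [[-108, 193, -80], -14.3], [[-108, 193, -80], -14.3], [[-108, 193, -80], -14.3]]'

```text
clock: 4.35
eef_pos: [0.5966, 0.0148, 0.1537]
tool_rot: [0.719, 0.695, -0.0, -0.001]
ft_force: [-0.3, 0.4, -1.9]
grip_width: 0.0379
grasp_force: 61.7
```

```bash
python3 -c "
from h import *
im,P,d=snap('scene','s2'); cv2.imwrite('pics/v3.png',cv2.resize(im[120:270,190:350,::-1],None,fx=4,fy=4))
print(bot.get_obs()['grasp_force']); to((597.6,14.8,83.5,-2))"
```

```text
61.66669964790344
at [597.   15.4 154.8] head -1.93 tilt 0.04 t 4.4 F [ 0.4 -0.4 -2.6] w 38.3
(597.6, 14.8, 83.5, -2) -> [-0.6, 0.6, 71.3] 0.1
```

View pics/v3.png

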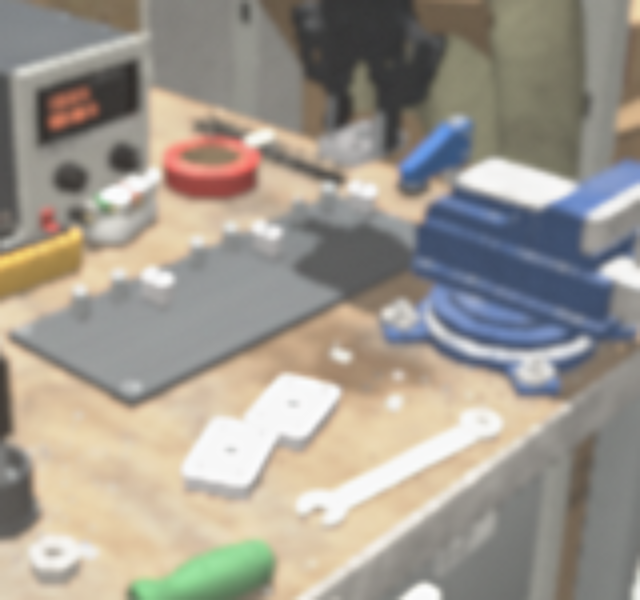

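The plate is held level at (350,140) over nest 2. Lowering and releasing.

step_arm --rows '[[[-0.6, 0.6, 40], 0], [[-0.6, 0.6, 62], 0], [[-0.6, 0.6, 68], 0], [[-0.6, 0.6, 71], 0], [[-0.6, 0.6, 71], 0]]'

```text
clock: 5.03
eef_pos: [0.5986, 0.0145, 0.0845]
tool_rot: [0.719, 0.695, 0.001, 0.001]
ft_force: [0.6, -0.5, -1.5]
grip_width: 0.0382
grasp_force: 61.7
```

step_arm --rows '[[[0, 0, 0], 0], [[0, 0, 0], 0], [[0, 0, 0], 0], [[0, 0, -30], 0], [[0, 0, -55], 0], [[0, 0, -55], 0]]' --claw -0.2

```text
clock: 5.78
eef_pos: [0.5995, 0.0141, 0.1404]
tool_rot: [0.719, 0.695, 0.002, 0.002]
ft_force: [-0.1, -0.5, -0.4]
grip_width: 0.0513
grasp_force: 0.0
```

```bash
python3 -c "
from h import *
to((547.3,16.5,110,-2),(547.3,16.5,84,-2),(567.3,15.9,84,-2))"
```

```text
at [599.5  14.1 140.4] head -1.98 tilt 0.31 t 5.8 F [-0.1 -0.5 -0.4] w 51.3
(547.3, 16.5, 110, -2) -> [0.6, -52.4, 30.1] 0.0
(547.3, 16.5, 84, -2) -> [0.6, -52.5, 56.1] 0.0
(567.3, 15.9, 84, -2) -> [0.7, -32.5, 56.2] 0.0
```

step_arm --rows '[[[0.6, -52, 0], 0], [[0.6, -52, 0], 0], [[0.6, -52, 30], 0], [[0.6, -52, 56], 0], [[0.6, -52, 56], 0], [[0.6, -40, 56], 0], [[0.6, -30, 56], 0], [[0.6, -24, 56], 0], [[0.6, -20, 56], 0], [[0.6, -16, 56], 0], [[0.6, -16, 56], 0]]' --claw 1

```text
clock: 7.15
eef_pos: [0.5824, 0.0153, 0.0819]
tool_rot: [0.719, 0.695, 0.0, 0.0]
ft_force: [-0.2, 0.4, 0.3]
grip_width: -0.0002
grasp_force: 0.0
```

step_arm --rows '[[[0, 1, 0], 0], [[0, 2, 0], 0], [[0, 3, 0], 0], [[0, 3, 0], 0]]'

```text
clock: 7.65
eef_pos: [0.5849, 0.0152, 0.0819]
tool_rot: [0.719, 0.695, 0.0, 0.0]
ft_force: [-0.9, 0.8, 0.8]
grip_width: -0.0005
grasp_force: 0.9
```

```bash
python3 -c "
from h import *
im,P,d=snap('scene','s3'); cv2.imwrite('pics/v4.png',cv2.resize(im[120:270,190:350,::-1],None,fx=4,fy=4))
to((621.4,10,84,-2))"
```

```text
at [584.8  15.2  81.9] head -1.97 tilt 0.01 t 7.7 F [-2.5  0.4  1.5] w 0.1
(621.4, 10, 84, -2) -> [-3.9, 36.7, -2.0] 0.0
```

View pics/v4.png

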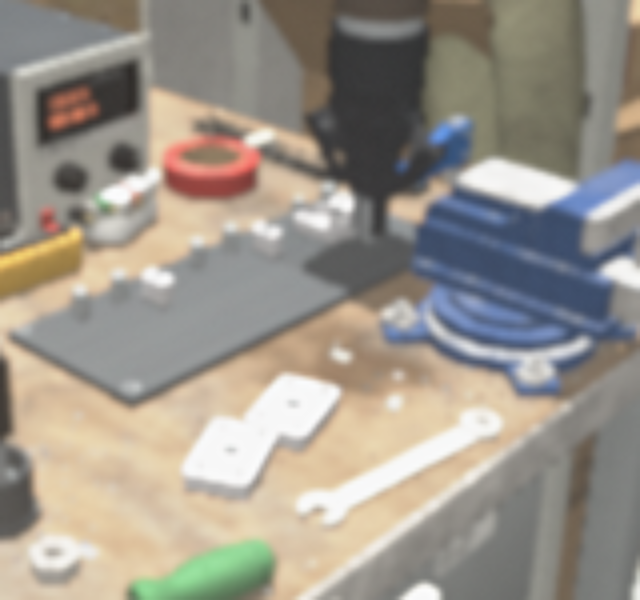

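The plate at (320,218) is being pushed by the closed fingers, and the force is still only sliding friction. I'll keep going until it meets the dowels.

step_arm --rows '[[[0, 1, -1], 0], [[0, 2, -1], 0], [[0, 3, -1], 0], [[0, 3, -1], 0]]'

```text
clock: 8.2
eef_pos: [0.5879, 0.0151, 0.0829]
tool_rot: [0.719, 0.695, 0.0, 0.0]
ft_force: [-1.4, -0.6, -1.0]
grip_width: -0.0002
grasp_force: 0.4
```

step_arm --rows '[[[0, 1, 0], 0], [[0, 2, 0], 0], [[0, 2, 0], 0]]'

```text
clock: 8.57
eef_pos: [0.5888, 0.015, 0.0827]
tool_rot: [0.719, 0.695, -0.001, -0.001]
ft_force: [-4.8, 0.7, 2.4]
grip_width: -0.0002
grasp_force: 2.5
```

step_arm --rows '[[[0, 1, 0], 0], [[0, 1, 0], 0]]'

```text
clock: 8.82
eef_pos: [0.589, 0.015, 0.0827]
tool_rot: [0.719, 0.695, -0.001, -0.001]
ft_force: [-6.7, 0.0, 4.2]
grip_width: -0.0001
grasp_force: 3.6
```

step_arm --rows '[[[0, -6, 0], 0], [[0, -6, -40], 0], [[0, -6, -50], 0], [[49, 33, -50], 0], [[49, 33, -50], 0], [[49, 33, -20], 0], [[49, 33, -1], 0], [[49, 33, -1], 0]]'

```text
clock: 9.82
eef_pos: [0.6249, 0.0624, 0.0826]
tool_rot: [0.719, 0.695, -0.0, -0.0]
ft_force: [0.3, -0.5, -0.3]
grip_width: -0.0
grasp_force: 0.0
```

```bash
python3 -c "
from h import *
to((625,55,84,-2),(624.6,51,84,-2))
o,im,P=plates(); print(*o,sep='\n')"
```

```text
at [624.9  62.4  82.6] head -1.98 tilt 0.06 t 9.8 F [ 0.3 -0.5 -0.3] w -0.0
(625, 55, 84, -2) -> [-7.4, 0.3, -1.4] 0.0
(624.6, 51, 84, -2) -> [-11.4, 0.1, -1.4] 0.0
(461.4, 253.2, np.float64(14.2), 17.5, 40, 59, 0.8)
(454.2, 317.9, np.float64(14.5), 25.6, 39, 57, 0.58)
```

step_arm --rows '[[[-4, 0, -1], 0], [[-7, 0, -1], 0], [[-9, 0, -1], 0], [[-10, 0, -1], 0], [[-10, 0, -1], 0]]'

```text
clock: 10.55
eef_pos: [0.6252, 0.0532, 0.0852]
tool_rot: [0.719, 0.695, 0.0, -0.0]
ft_force: [-0.7, 2.3, 2.1]
grip_width: -0.0
grasp_force: 1.2
```

step_arm --rows '[[[-1, 0, 0], 0], [[-2, 0, 0], 0], [[-2, 0, 0], 0]]'

```text
clock: 10.92
eef_pos: [0.6252, 0.0511, 0.0852]
tool_rot: [0.719, 0.695, 0.0, -0.0]
ft_force: [-0.6, 4.1, 4.1]
grip_width: -0.0
grasp_force: 2.1
```

step_arm --rows '[[[-1, 0, 0], 0], [[-2, 0, 0], 0], [[-2, 0, 0], 0]]'

```text
clock: 11.3
eef_pos: [0.6251, 0.0495, 0.0852]
tool_rot: [0.719, 0.695, 0.001, -0.0]
ft_force: [-1.7, 5.8, 3.9]
grip_width: -0.0
grasp_force: 3.1
```

step_arm --rows '[[[-1, 0, 1], 0], [[-2, 0, 1], 0], [[-2, 0, 1], 0]]'

```text
clock: 11.68
eef_pos: [0.6253, 0.0492, 0.0847]
tool_rot: [0.719, 0.696, 0.002, -0.001]
ft_force: [-0.2, 10.7, 6.1]
grip_width: -0.0002
grasp_force: 5.3
```

```bash
python3 -c "
from h import *
to()
im,P,d=snap('top'); cv2.imwrite('pics/v5.png',cv2.resize(im[130:230,220:370,::-1],None,fx=5,fy=5,interpolation=cv2.INTER_CUBIC))"
```

```text
at [625.3  49.2  84.7] head -1.86 tilt 0.31 t 11.7 F [-0.2 10.7  6.1] w -0.2
```

View pics/v5.png

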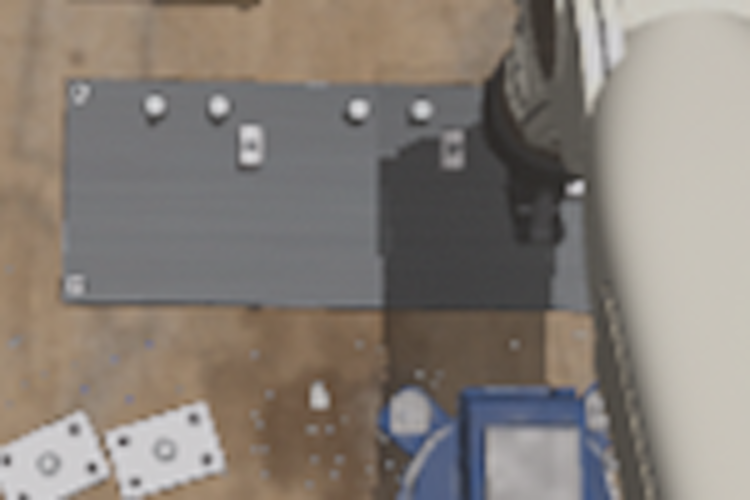

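Plate c is at the stop: force rose to 10.7 N with no further travel. One more push towards the dowels to confirm.

step_arm --rows '[[[7, 0, 0], 0], [[7, 0, -40], 0], [[7, 0, -50], 0], [[-37, -47, -50], 0], [[-37, -47, -50], 0], [[-37, -47, -20], 0], [[-37, -47, 1], 0], [[-37, -40, 1], 0], [[-37, -36, 1], 0], [[-37, -34, 1], 0], [[-37, -34, 1], 0]]'

```text
clock: 13.1
eef_pos: [0.5886, 0.0107, 0.0824]
tool_rot: [0.719, 0.695, -0.001, -0.001]
ft_force: [-3.6, -1.7, -0.3]
grip_width: -0.0002
grasp_force: 1.6
```

step_arm --rows '[[[0, 1, 0], 0], [[0, 2, 0], 0], [[0, 2, 0], 0]]'

```text
clock: 13.48
eef_pos: [0.589, 0.0107, 0.0823]
tool_rot: [0.719, 0.695, -0.002, -0.002]
ft_force: [-9.1, -0.6, 2.1]
grip_width: -0.0
grasp_force: 3.9
```

```bash
python3 -c "
from h import *
to((580,11,160,-2),(461,253,160,17.3),(461,253,75,17.3))"
```

```text
at [589.   10.7  82.3] head -1.98 tilt 0.33 t 13.5 F [-9.1 -0.6  2.1] w -0.0
(580, 11, 160, -2) -> [-0.0, -9.5, -77.7] 0.0
(461, 253, 160, 17.3) -> [237.7, -136.8, -77.1] -19.3
(461, 253, 75, 17.3) -> [237.8, -136.3, 7.9] -19.3
```

step_arm --rows '[[[0, -12, 0], 0], [[0, -14, -60], 0], [[60, -48, -78], -5], [[120, -80, -78], -10], [[180, -110, -78], -15], [[238, -138, -78], -19.3], [[238, -138, -78], -19.3], [[238, -138, -78], -19.3]]' --claw -1

```text
clock: 14.48
eef_pos: [0.4617, 0.2557, 0.1615]
tool_rot: [0.591, 0.807, 0.001, 0.001]
ft_force: [1.8, -0.6, -0.2]
grip_width: 0.0857
grasp_force: 0.0
```

```bash
python3 -c "
from h import *
to((461,253,75.5,17.3))"
```

```text
at [461.7 255.7 161.5] head 17.55 tilt 0.17 t 14.5 F [ 1.8 -0.6 -0.2] w 85.7
(461, 253, 75.5, 17.3) -> [-2.4, -1.7, 86.0] 0.3
```

step_arm --rows '[[[-1.5, -1, 50], 0], [[-1.5, -1, 77], 0], [[-1.5, -1, 85], 0], [[-1.5, -1, 85], 0], [[-1.5, -1, 85], 0]]'

```text
clock: 15.1
eef_pos: [0.4627, 0.2521, 0.0773]
tool_rot: [0.593, 0.805, 0.001, 0.001]
ft_force: [0.7, -0.7, -0.2]
grip_width: 0.0852
grasp_force: 0.0
```

step_arm --rows '[[[0, 0, 0], 0], [[0, 0, 0], 0], [[0, 0, 0], 0], [[0, 0, 0], 0], [[0, 0, 0], 0], [[0, 0, 0], 0]]' --claw 1

```text
clock: 15.85
eef_pos: [0.4618, 0.2521, 0.0768]
tool_rot: [0.592, 0.806, 0.001, 0.0]
ft_force: [-1.6, 0.3, 6.2]
grip_width: 0.0384
grasp_force: 61.3
```

```bash
python3 -c "
from h import *
to((601.6,128,150,-2),(601.6,128,84,-2))"
```

```text
at [461.8 252.1  76.8] head 17.33 tilt 0.09 t 15.8 F [-1.6  0.3  6.2] w 38.4
(601.6, 128, 150, -2) -> [-160.1, 96.6, -73.1] 19.3
(601.6, 128, 84, -2) -> [-160.1, 96.5, -7.1] 19.3
```

step_arm --rows '[[[0, 0, -50], 0], [[-40, 24, -80], 5], [[-80, 48, -80], 10], [[-120, 72, -80], 15], [[-160, 96, -74], 19.3], [[-160, 96, -50], 19.3], [[-160, 96, -50], 19.3], [[-160, 96, -25], 19.3], [[-160, 96, -12], 19.3], [[-160, 96, -8], 19.3], [[-160, 96, -8], 19.3]]'

```text
clock: 17.23
eef_pos: [0.6005, 0.1282, 0.0849]
tool_rot: [0.719, 0.695, 0.0, 0.0]
ft_force: [-0.6, 0.1, -0.4]
grip_width: 0.0382
grasp_force: 61.7
```

step_arm --rows '[[[0, 0, 0], 0], [[0, 0, 0], 0], [[0, 0, 0], 0], [[0, 0, -30], 0], [[0, 0, -55], 0], [[0, 0, -55], 0]]' --claw -0.2

```text
clock: 17.98
eef_pos: [0.6024, 0.128, 0.1415]
tool_rot: [0.719, 0.695, 0.002, 0.001]
ft_force: [0.7, -0.1, -0.2]
grip_width: 0.0512
grasp_force: 0.0
```

```bash
python3 -c "
from h import *
to((551,130,140,-2),(551,130,83.5,-2),(588,128.7,83.5,-2))"
```

```text
at [602.4 128.  141.5] head -1.97 tilt 0.32 t 18.0 F [ 0.7 -0.1 -0.2] w 51.2
(551, 130, 140, -2) -> [0.2, -51.5, 1.2] 0.0
(551, 130, 83.5, -2) -> [0.1, -51.8, 57.7] 0.0
(588, 128.7, 83.5, -2) -> [0.1, -14.7, 57.9] 0.0
```

step_arm --rows '[[[0, -52, 0], 0], [[0, -52, 20], 0], [[0, -52, 56], 0], [[0, -52, 56], 0], [[0, -38, 56], 0], [[0, -28, 56], 0], [[0, -22, 56], 0], [[0, -18, 56], 0], [[0, -14, 56], 0], [[0, -11, 56], 0], [[0, -9, 56], 0], [[0, -9, 56], 0]]' --claw 1

```text
clock: 19.48
eef_pos: [0.5919, 0.128, 0.083]
tool_rot: [0.719, 0.695, 0.0, 0.0]
ft_force: [-0.4, -0.1, -0.6]
grip_width: -0.0001
grasp_force: 0.2
```

step_arm --rows '[[[0, 1, 0], 0], [[0, 2, 0], 0], [[0, 2, 0], 0]]'

```text
clock: 19.85
eef_pos: [0.5925, 0.128, 0.0829]
tool_rot: [0.719, 0.695, -0.001, -0.001]
ft_force: [-5.2, -0.1, 3.0]
grip_width: -0.0
grasp_force: 2.6
```

step_arm --rows '[[[0, -6, 0], 0], [[0, -6, -40], 0], [[0, -6, -50], 0], [[49, 33, -50], 0], [[49, 33, -50], 0], [[49, 33, -20], 0], [[49, 33, -1], 0], [[45, 33, -1], 0], [[42, 33, -1], 0], [[40, 33, -1], 0], [[38, 33, -1], 0], [[38, 33, -1], 0]]'

```text
clock: 21.35
eef_pos: [0.6279, 0.1647, 0.0841]
tool_rot: [0.719, 0.695, 0.0, -0.0]
ft_force: [-0.8, 0.5, -0.2]
grip_width: -0.0002
grasp_force: 0.5
```

step_arm --rows '[[[-1, 0, 0], 0], [[-2, 0, 0], 0], [[-2, 0, 0], 0]]'

```text
clock: 21.72
eef_pos: [0.6279, 0.1644, 0.0841]
tool_rot: [0.719, 0.695, 0.001, -0.001]
ft_force: [-0.3, 6.3, -1.1]
grip_width: 0.0002
grasp_force: 3.0
```

step_arm --rows '[[[-1, 0, 0], 0], [[-2, 0, 0], 0], [[-2, 0, 0], 0]]'

```text
clock: 22.1
eef_pos: [0.6278, 0.1641, 0.0842]
tool_rot: [0.718, 0.696, 0.002, -0.002]
ft_force: [-1.6, 9.7, -1.6]
grip_width: -0.0002
grasp_force: 5.0
```

step_arm --rows '[[[9, 0, 0], 0], [[9, 0, -40], 0], [[9, 0, -50], 0], [[-36, -47, -50], 0], [[-36, -47, -50], 0], [[-36, -47, -20], 0], [[-36, -47, 1], 0], [[-36, -40, 1], 0], [[-36, -36, 1], 0], [[-36, -34, 1], 0], [[-36, -32, 1], 0], [[-36, -32, 1], 0]]'

```text
clock: 23.6
eef_pos: [0.5926, 0.1258, 0.0828]
tool_rot: [0.719, 0.695, -0.002, -0.001]
ft_force: [-5.9, 0.3, 4.5]
grip_width: 0.0
grasp_force: 3.1
```

```bash
python3 -c "
from h import *
o,im,P=plates(); print(*o,sep='\n')
to((454.2,318.5,160,24.2))"
```

```text
(462.2, 344.2, np.float64(13.9), 23.1, 40, 59, 0.88)
at [592.6 125.9  82.8] head -1.95 tilt 0.25 t 23.7 F [-7.3 -0.3  4.1] w -0.1
(454.2, 318.5, 160, 24.2) -> [187.8, -145.2, -76.7] -26.2
```

The last plate was knocked to (462,344), so I'm re-aiming.

step_arm --rows '[[[0, -12, 0], 0], [[0, -14, -60], 0], [[53, -48, -78], -6], [[106, -80, -78], -13], [[160, -110, -78], -19], [[214, -139, -78], -25.1], [[214, -139, -78], -25.1], [[214, -139, -78], -25.1], [[214, -139, -78], -25.1]]' --claw -1

```text
clock: 24.82
eef_pos: [0.4638, 0.3433, 0.1609]
tool_rot: [0.552, 0.834, 0.0, 0.0]
ft_force: [-0.5, -0.4, 0.0]
grip_width: 0.0852
grasp_force: 0.0
```

```bash
python3 -c "
from h import *
o,im,P=plates(); print(*o,sep='\n')
to((462.2,344.2,76.5,23.1))"
```

```text
(624.7, 123.8, np.float64(22.7), -1.9, 39, 57, 0.81)
(621.6, 10.3, np.float64(22.3), -1.3, 39, 58, 0.57)
at [463.9 343.2 160.9] head 22.97 tilt 0.01 t 24.9 F [ 0.4  0.2 -1.2] w 85.3
(462.2, 344.2, 76.5, 23.1) -> [1.6, -1.2, 84.4] -0.1
```

step_arm --rows '[[[1.5, -1, 50], 0], [[1.5, -1, 77], 0], [[1.5, -1, 84], 0], [[1.5, -1, 84], 0], [[1.5, -1, 84], 0]]'

```text
clock: 25.55
eef_pos: [0.4627, 0.346, 0.0784]
tool_rot: [0.551, 0.834, 0.001, 0.0]
ft_force: [1.1, 0.3, -0.3]
grip_width: 0.0854
grasp_force: 0.0
```

step_arm --rows '[[[0, 0, 0], 0], [[0, 0, 0], 0], [[0, 0, 0], 0], [[0, 0, 0], 0], [[0, 0, 0], 0], [[0, 0, 0], 0]]' --claw 1

```text
clock: 26.3
eef_pos: [0.4619, 0.3459, 0.0778]
tool_rot: [0.551, 0.835, 0.001, 0.0]
ft_force: [-0.2, -0.3, 5.2]
grip_width: 0.0379
grasp_force: 61.1
```

```bash
python3 -c "
from h import *
to((605.4,243,150,-2),(605.4,243,84.5,-2))"
```

```text
at [461.9 345.9  77.8] head 23.13 tilt 0.08 t 26.3 F [-0.2 -0.3  5.2] w 37.9
(605.4, 243, 150, -2) -> [-151.0, 91.6, -72.1] 25.1
(605.4, 243, 84.5, -2) -> [-151.0, 91.5, -6.6] 25.1
```

step_arm --rows '[[[0, 0, -50], 0], [[-38, 24, -80], 6], [[-76, 48, -80], 12], [[-114, 72, -80], 19], [[-151, 91.5, -74], 25.1], [[-151, 91.5, -50], 25.1], [[-151, 91.5, -50], 25.1], [[-151, 91.5, -25], 25.1], [[-151, 91.5, -12], 25.1], [[-151, 91.5, -7], 25.1], [[-151, 91.5, -7], 25.1]]'

```text
clock: 27.68
eef_pos: [0.6038, 0.2429, 0.0859]
tool_rot: [0.719, 0.695, -0.001, -0.0]
ft_force: [-5.8, -1.5, 6.3]
grip_width: 0.038
grasp_force: 62.3
```

step_arm --rows '[[[0, 0, 0], 0], [[0, 0, 0], 0], [[0, 0, 0], 0], [[0, 0, -30], 0], [[0, 0, -55], 0], [[0, 0, -55], 0]]' --claw -0.2

```text
clock: 28.42
eef_pos: [0.6067, 0.2432, 0.1415]
tool_rot: [0.719, 0.695, 0.003, 0.001]
ft_force: [-0.8, -0.3, -0.5]
grip_width: 0.0505
grasp_force: 0.0
```

```bash
python3 -c "
from h import *
to((555,244,83,-2),(595,243,83,-2))"
```

```text
at [606.7 243.2 141.5] head -1.98 tilt 0.32 t 28.4 F [-0.8 -0.3 -0.5] w 50.5
(555, 244, 83, -2) -> [-1.1, -52.0, 58.2] 0.0
(595, 243, 83, -2) -> [-0.8, -11.9, 58.4] 0.0
```

step_arm --rows '[[[0, -52, 0], 0], [[0, -52, 20], 0], [[0, -52, 56], 0], [[0, -52, 56], 0], [[0, -38, 56], 0], [[0, -28, 56], 0], [[0, -22, 56], 0], [[0, -18, 56], 0], [[0, -14, 56], 0], [[0, -12, 56], 0], [[0, -10, 56], 0], [[0, -10, 56], 0]]' --claw 1

```text
clock: 29.92
eef_pos: [0.5952, 0.243, 0.083]
tool_rot: [0.719, 0.695, 0.0, 0.0]
ft_force: [0.1, -0.6, 0.5]
grip_width: 0.0
grasp_force: 0.2
```

step_arm --rows '[[[0, 1, 0], 0], [[0, 2, 0], 0], [[0, 2, 0], 0]]'

```text
clock: 30.3
eef_pos: [0.5962, 0.2429, 0.0829]
tool_rot: [0.719, 0.695, -0.001, -0.001]
ft_force: [-5.0, 0.2, 3.6]
grip_width: -0.0001
grasp_force: 2.5
```

step_arm --rows '[[[0, -6, 0], 0], [[0, -6, -40], 0], [[0, -6, -50], 0], [[49, 33, -50], 0], [[49, 33, -50], 0], [[49, 33, -20], 0], [[49, 33, -1], 0], [[45, 33, -1], 0], [[42, 33, -1], 0], [[40, 33, -1], 0], [[38, 33, -1], 0], [[38, 33, -1], 0]]'

```text
clock: 31.8
eef_pos: [0.6313, 0.2797, 0.0842]
tool_rot: [0.719, 0.695, 0.0, 0.0]
ft_force: [-0.0, 0.7, 0.8]
grip_width: 0.0001
grasp_force: 0.3
```

step_arm --rows '[[[-1, 0, 0], 0], [[-2, 0, 0], 0], [[-3, 0, 0], 0], [[-3, 0, 0], 0]]'

```text
clock: 32.3
eef_pos: [0.6312, 0.2792, 0.0843]
tool_rot: [0.718, 0.696, 0.002, -0.002]
ft_force: [-1.6, 7.4, -0.1]
grip_width: -0.0001
grasp_force: 3.7
```

step_arm --rows '[[[9, 0, 0], 0], [[9, 0, -40], 0], [[9, 0, -50], 0], [[-36, -47, -50], 0], [[-36, -47, -50], 0], [[-36, -47, -20], 0], [[-36, -47, 1], 0], [[-36, -40, 1], 0], [[-36, -36, 1], 0], [[-36, -34, 1], 0], [[-36, -32, 1], 0], [[-36, -32, 1], 0]]'

```text
clock: 33.8
eef_pos: [0.5963, 0.2418, 0.0828]
tool_rot: [0.719, 0.695, -0.001, -0.001]
ft_force: [-5.1, -0.8, 3.9]
grip_width: -0.0
grasp_force: 2.7
```

step_arm --rows '[[[0, -15, 0], 0], [[0, -15, -50], 0], [[10, -80, -100], 0], [[60, -130, -130], 0], [[120, -180, -150], 0], [[170, -240, -150], 0], [[170, -290, -150], 0], [[170, -290, -150], 0]]' --claw -1

```text
clock: 34.8
eef_pos: [0.3119, 0.423, 0.2336]
tool_rot: [0.718, 0.696, 0.001, -0.0]
ft_force: [-0.3, 0.1, 0.4]
grip_width: 0.0855
grasp_force: 0.0
```

```bash
python3 - <<'E'
from h import *
o,im,P=plates(); print(*o,sep='\n'); to()
cv2.imwrite('pics/v6.png',np.vstack([cv2.resize(im[130:215,150:350,::-1],None,fx=4,fy=4,interpolation=cv2.INTER_CUBIC)]))
P=P*1000
for n in('punch','punch_stand'):
    for r in bot.trace(n,'top')[:2]:
        w=P[r['pixels']]; print(n,r['score'],len(w))
        for a,b in((25,42),(90,135)):
            q=w[(w[:,2]>a)&(w[:,2]<b)]
            if len(q)>4: print(a,b,len(q),q.mean(0).round(1),cv2.minEnclosingCircle(q[:,:2].astype(np.float32)))
im,S,d=snap('scene')
cv2.imwrite('pics/v7.png',cv2.resize(im[195:260,165:215,::-1],None,fx=8,fy=8,interpolation=cv2.INTER_CUBIC))
S=S*1000
for r in bot.trace('punch','scene')[:1]:
    w=S[r['pixels']]
    for a,b in((60,75),(75,90),(90,103),(105,112),(113,125)):
        q=w[(w[:,2]>a)&(w[:,2]<b)]
        if len(q): print(a,len(q),q.mean(0).round(1),q.min(0).round(1),q.max(0).round(1))
E
```

```text
(626.7, 123.7, np.float64(22.3), -0.8, 40, 57, 0.82)
(621.1, 9.1, np.float64(23.2), -1.0, 39, 55, 0.71)
(629.0, 239.9, np.float64(22.1), -0.9, 40, 57, 0.56)
at [310.7 423.6 233.7] head -1.62 tilt 0.08 t 34.9 F [ 0.4  0.6 -0.2] w 85.5
punch 0.54 164
25 42 56 [517.9 435.3  34.2] ((520.4024047851562, 443.29840087890625), 22.456756591796875)
punch 0.53 140
25 42 20 [518.  441.5  30.6] ((524.1882934570312, 448.0482482910156), 16.981870651245117)
90 135 76 [519.1 443.6 110.1] ((520.2218017578125, 445.5626220703125), 14.328112602233887)
punch_stand 0.62 70
25 42 39 [515.4 432.1  34.7] ((518.387939453125, 441.00225830078125), 22.031173706054688)
60 83 [513.4 451.5  67.5] [506.2 435.1  60.1] [528.5 459.7  74.9]
75 79 [513.3 451.9  82.5] [507.  437.3  75.1] [528.3 459.5  89.7]
90 72 [513.8 451.7  96.4] [507.8 436.8  90.4] [528.  459.4 102.8]
105 30 [513.4 451.4 107.8] [508.8 438.1 105. ] [522.7 459.4 111.8]
113 40 [516.2 449.7 116.5] [508.3 441.3 113.5] [526.3 457.6 118.6]
```

View pics/v6.png

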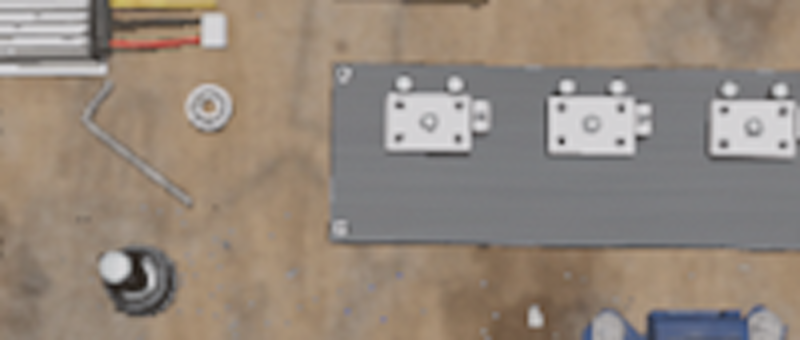

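View pics/v7.png

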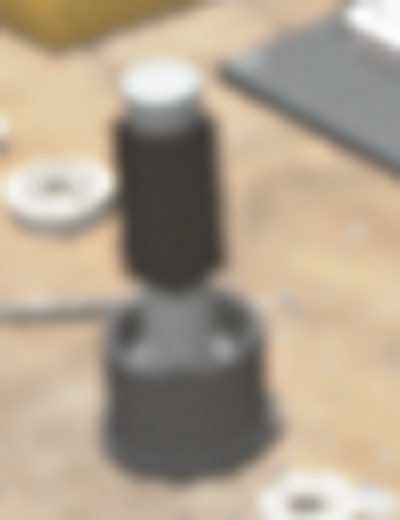

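All three plates sit against their dowels and stops at (428,122), (591,124), (753,127). The punch stands upright in its stand, with the flats about along x and y. I'll grip it at heading 0 first, then at 90, so it ends up centred both ways.

```bash
python3 -c "
from h import *
to((518.5,447,205,0),(518.5,447,130,0))"
```

```text
at [314.8 421.5 233. ] head -2.02 tilt 0.05 t 35.1 F [ 0.3 -0.3  0.1] w 85.3
(518.5, 447, 205, 0) -> [32.6, 202.6, 28.2] -2.0
(518.5, 447, 130, 0) -> [32.6, 202.6, 103.2] -2.0
```

step_arm --rows '[[[16, 60, 10], -1], [[25, 120, 20], -2], [[32.6, 180, 28], -2], [[32.6, 202.6, 28], -2], [[32.6, 202.6, 28], -2], [[32.6, 202.6, 60], -2], [[32.6, 202.6, 85], -2], [[32.6, 202.6, 103], -2], [[32.6, 202.6, 103], -2], [[32.6, 202.6, 103], -2]]'

```text
clock: 36.35
eef_pos: [0.5179, 0.4477, 0.1311]
tool_rot: [0.707, 0.707, 0.001, 0.0]
ft_force: [0.3, 0.5, -0.4]
grip_width: 0.0855
grasp_force: 0.0
```

step_arm --rows '[[[0, 0, 0], 0], [[0, 0, 0], 0], [[0, 0, 0], 0], [[0, 0, 0], 0], [[0, 0, 0], 0], [[0, 0, 0], 0], [[0, 0, 0], 0], [[0, 0, 0], 0]]' --claw 1

```text
clock: 37.35
eef_pos: [0.5177, 0.4475, 0.1303]
tool_rot: [0.707, 0.707, 0.0, -0.0]
ft_force: [-0.9, 0.6, 3.7]
grip_width: 0.0213
grasp_force: 59.1
```

step_arm --rows '[[[0, 0, 0], 0], [[0, 0, 0], 0], [[0, 0, 0], 0], [[0, 0, 0], -10], [[0, 0, 0], -20], [[0, 0, 0], -30], [[0, 0, 0], -40], [[0, 0, 0], -50], [[0, 0, 0], -60], [[0, 0, 0], -70], [[0, 0, 0], -80], [[0, 0, 0], -90]]' --claw -1

```text
clock: 38.85
eef_pos: [0.5175, 0.4472, 0.1296]
tool_rot: [-0.003, 1.0, -0.0, -0.0]
ft_force: [0.4, -0.4, -0.4]
grip_width: 0.0856
grasp_force: 0.0
```

step_arm --rows '[[[0, 0, 0], 0], [[0, 0, 0], 0], [[0, 0, 0], 0], [[0, 0, 0], 0], [[0, 0, 0], 0], [[0, 0, 0], 0], [[0, 0, 0], 0], [[0, 0, 0], 0]]' --claw 1

```text
clock: 39.85
eef_pos: [0.5176, 0.4474, 0.1299]
tool_rot: [-0.0, 1.0, 0.0, 0.0]
ft_force: [-0.2, 0.6, -0.1]
grip_width: 0.0209
grasp_force: 60.0
```

```bash
python3 - <<'E'
from h import *
to()
im,S,d=snap('scene')
cv2.imwrite('pics/v8.png',cv2.resize(im[170:260,140:240,::-1],None,fx=6,fy=6,interpolation=cv2.INTER_CUBIC))
E
```

```text
at [517.6 447.4 129.9] head 90.03 tilt 0.01 t 39.9 F [-0.2  0.6 -0.1] w 20.9
```

View pics/v8.png

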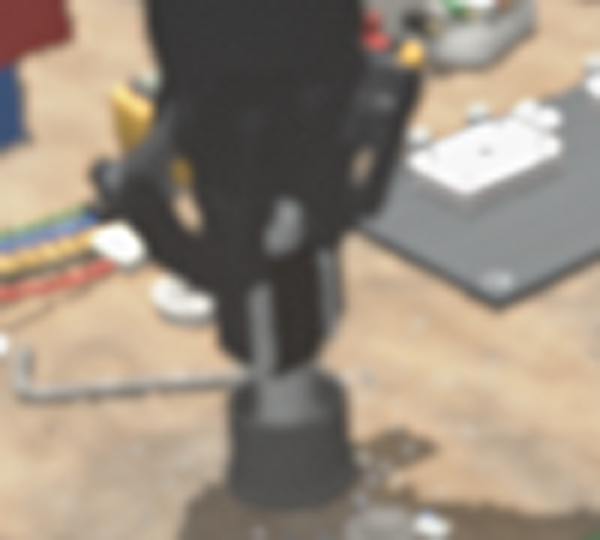

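step_arm --rows '[[[0, 0, -15], 0], [[0, 0, -35], 0], [[0, 0, -60], 0], [[0, 0, -75], 0], [[-25, -45, -75], 0], [[-55, -100, -75], 0], [[-85, -155, -75], 0], [[-105, -195, -75], 0], [[-111, -208.5, -75], 0], [[-111, -208.5, -75], 0], [[-111, -208.5, -60], 0], [[-111, -208.5, -60], 0]]'

```text
clock: 41.4
eef_pos: [0.6268, 0.2402, 0.1874]
tool_rot: [-0.002, 1.0, -0.001, -0.002]
ft_force: [-0.7, 0.1, -1.3]
grip_width: 0.0212
grasp_force: 59.8
```

```bash
python3 - <<'E'
from h import *
print(bot.get_obs()['grasp_force'])
to((628.8,238.9,155,90))
a,P,d=snap('scene')
b,P,d=snap('top')
A=cv2.resize(a[130:230,195:295],None,fx=5,fy=5,interpolation=cv2.INTER_CUBIC)
cv2.imwrite('pics/v9.png',A[...,::-1])
E
```

```text
59.81967329978943
at [626.8 240.2 187.4] head 90.18 tilt 0.26 t 41.4 F [-0.7  0.1 -1.3] w 21.2
(628.8, 238.9, 155, 90) -> [-2.2, -1.3, 32.4] 0.2
```

View pics/v9.png

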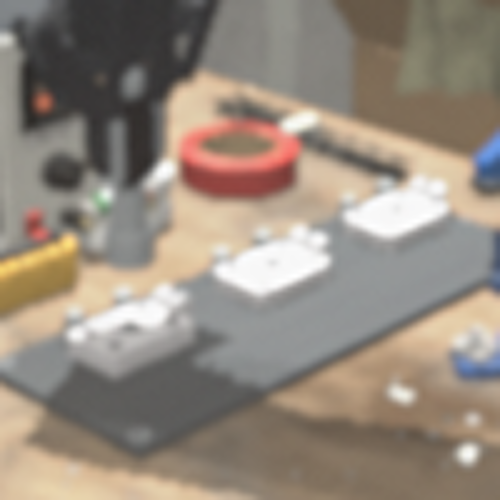

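The punch is held upright above nest 0, foot at (130,250). Descending to just over the pin.

step_arm --rows '[[[-2, -1.3, 12], 0], [[-2, -1.3, 22], 0], [[-2, -1.3, 30], 0], [[-2, -1.3, 32], 0], [[-2, -1.3, 32], 0]]'

```text
clock: 42.12
eef_pos: [0.6307, 0.2375, 0.1577]
tool_rot: [-0.0, 1.0, -0.0, -0.0]
ft_force: [0.1, 0.7, -0.7]
grip_width: 0.0209
grasp_force: 59.8
```

```bash
python3 - <<'E'
from h import *
to((628.8,238.9,151,90))
a,P,d=snap('scene')
p=bot.camera_params('scene')
A=cv2.resize(a[160:220,200:260],None,fx=8,fy=8,interpolation=cv2.INTER_CUBIC)
cv2.imwrite('pics/v10.png',A[...,::-1])
E
```

```text
at [630.7 237.5 157.7] head 90.02 tilt 0.02 t 42.1 F [ 0.1  0.7 -0.7] w 20.9
(628.8, 238.9, 151, 90) -> [1.9, 1.4, 6.7] 0.0
```

View pics/v10.png

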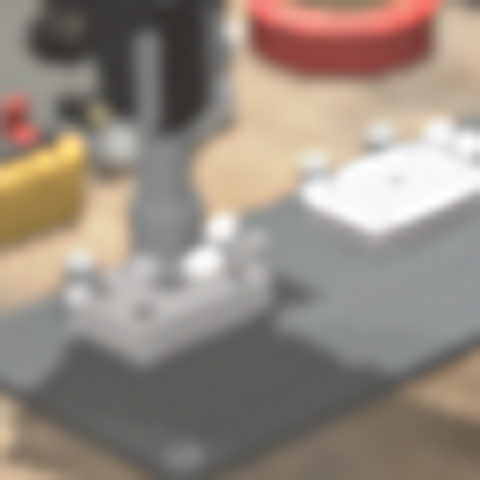

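step_arm --rows '[[[1.9, 1.4, 0], 0], [[1.9, 1.4, 3], 0], [[1.9, 1.4, 5], 0], [[1.9, 1.4, 6], 0], [[1.9, 1.4, 7], 0], [[1.9, 1.4, 8], 0], [[1.9, 1.4, 8], 0]]'

```text
clock: 43.05
eef_pos: [0.6288, 0.239, 0.1502]
tool_rot: [-0.0, 1.0, 0.0, 0.0]
ft_force: [-0.8, -0.2, 1.0]
grip_width: 0.0216
grasp_force: 60.3
```

step_arm --rows '[[[0, 0, 1], 0], [[0, 0, 2], 0], [[0, 0, 3], 0], [[0, 0, 3], 0]]'

```text
clock: 43.55
eef_pos: [0.6289, 0.239, 0.1481]
tool_rot: [-0.0, 1.0, 0.0, 0.0]
ft_force: [-1.0, -0.6, 5.4]
grip_width: 0.0212
grasp_force: 60.7
```

step_arm --rows '[[[0, 0, 1], 0], [[0, 0, 2], 0], [[0, 0, 3], 0], [[0, 0, 3], 0]]'

```text
clock: 44.05
eef_pos: [0.6289, 0.2389, 0.1466]
tool_rot: [-0.0, 1.0, 0.0, 0.001]
ft_force: [-4.7, -1.9, 11.3]
grip_width: 0.0215
grasp_force: 61.7
```

step_arm --rows '[[[0, 0, 0.7], 0], [[0, 0, 1.5], 0], [[0, 0, 1.5], 0]]'

```text
clock: 44.42
eef_pos: [0.6289, 0.2389, 0.1464]
tool_rot: [-0.0, 1.0, 0.0, 0.001]
ft_force: [-5.7, -2.4, 16.2]
grip_width: 0.0213
grasp_force: 62.4
```

step_arm --rows '[[[0, 0, -10], 0], [[0, 0, -40], 0], [[1, -40, -43], 0], [[2, -85, -43], 0], [[3.3, -115, -43], 0], [[3.3, -115, -43], 0], [[3.3, -115, -43], 0], [[3.3, -115, -25], 0], [[3.3, -115, -14], 0], [[3.3, -115, -12], 0], [[3.3, -115, -12], 0], [[3.3, -115, -12], 0]]'

```text
clock: 45.92
eef_pos: [0.626, 0.1242, 0.155]
tool_rot: [-0.0, 1.0, 0.0, 0.001]
ft_force: [1.1, -0.4, -1.9]
grip_width: 0.0212
grasp_force: 59.9
```

```bash
python3 - <<'E'
from h import *
to((625.5,123.8,151,90))
o,im,P=plates(.3); print(*o,sep='\n')
cv2.imwrite('pics/v11.png',cv2.resize(im[140:190,220:340,::-1],None,fx=6,fy=6,interpolation=cv2.INTER_CUBIC))
E
```

```text
at [626.  124.2 155. ] head 90.04 tilt 0.07 t 45.9 F [ 1.1 -0.4 -1.9] w 21.2
(625.5, 123.8, 151, 90) -> [0.5, -0.4, 4.0] 0.0
(629.5, 239.9, np.float64(22.2), -0.6, 41, 57, 0.8)
```

View pics/v11.png

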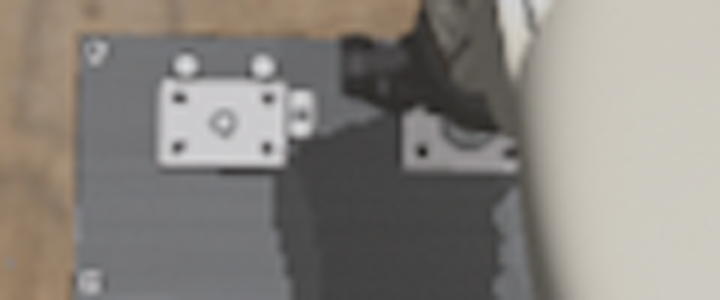

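Plate 0 is still home, with its pin at (223,123), and the foot sits over the middle plate at (465,130). Pressing the second pin.

step_arm --rows '[[[0.4, -0.4, 2], 0], [[0.4, -0.4, 4], 0], [[0.4, -0.4, 5], 0], [[0.4, -0.4, 6], 0], [[0.4, -0.4, 7], 0], [[0.4, -0.4, 8], 0], [[0.4, -0.4, 9], 0], [[0.4, -0.4, 10], 0], [[0.4, -0.4, 10], 0]]'

```text
clock: 47.15
eef_pos: [0.6253, 0.1235, 0.1466]
tool_rot: [-0.0, 1.0, 0.0, 0.001]
ft_force: [-3.7, -0.6, 9.2]
grip_width: 0.0213
grasp_force: 61.5
```

step_arm --rows '[[[0, 0, 1], 0], [[0, 0, 2], 0], [[0, 0, 2.5], 0], [[0, 0, 2.5], 0]]'

```text
clock: 47.65
eef_pos: [0.6254, 0.1235, 0.1464]
tool_rot: [-0.0, 1.0, 0.0, 0.002]
ft_force: [-5.8, -2.1, 19.4]
grip_width: 0.0214
grasp_force: 62.6
```

step_arm --rows '[[[0, 0, -10], 0], [[0, 0, -40], 0], [[1, -40, -43], 0], [[2, -85, -43], 0], [[3.9, -114.7, -43], 0], [[3.9, -114.7, -43], 0], [[3.9, -114.7, -43], 0], [[3.9, -114.7, -25], 0], [[3.9, -114.7, -14], 0], [[3.9, -114.7, -12], 0], [[3.9, -114.7, -12], 0], [[3.9, -114.7, -12], 0]]'

```text
clock: 49.15
eef_pos: [0.6218, 0.0091, 0.1546]
tool_rot: [-0.0, 1.0, 0.0, 0.001]
ft_force: [-0.4, -0.0, -1.3]
grip_width: 0.0213
grasp_force: 59.9
```

```bash
python3 - <<'E'
from h import *
to((621.5,8.9,151,90))
o,im,P=plates(.3); print(*o,sep='\n')
E
```

```text
at [621.8   9.1 154.6] head 90.04 tilt 0.07 t 49.1 F [-0.4 -0.  -1.3] w 21.3
(621.5, 8.9, 151, 90) -> [0.3, -0.2, 3.6] 0.0
(614.4, 10.4, np.float64(22.1), -3.5, 26, 58, 0.64)
(629.2, 240.0, np.float64(22.0), -0.1, 41, 57, 0.62)
(625.3, 123.6, np.float64(22.5), -2.4, 40, 58, 0.56)
```

step_arm --rows '[[[0.3, 0, 2], 0], [[0.3, 0, 4], 0], [[0.3, 0, 5], 0], [[0.3, 0, 6], 0], [[0.3, 0, 7], 0], [[0.3, 0, 8], 0], [[0.3, 0, 9], 0], [[0.3, 0, 10], 0], [[0.3, 0, 10], 0]]'

```text
clock: 50.38
eef_pos: [0.6212, 0.0088, 0.1466]
tool_rot: [-0.0, 1.0, -0.0, 0.001]
ft_force: [-4.4, -0.0, 11.4]
grip_width: 0.0215
grasp_force: 61.9
```

step_arm --rows '[[[0, 0, 1], 0], [[0, 0, 2], 0], [[0, 0, 2.5], 0], [[0, 0, 2.5], 0]]'

```text
clock: 50.88
eef_pos: [0.6213, 0.0088, 0.1463]
tool_rot: [-0.0, 1.0, -0.0, 0.002]
ft_force: [-7.6, -0.4, 21.2]
grip_width: 0.0213
grasp_force: 63.0
```

step_arm --rows '[[[0, 0, -10], 0], [[0, 0, -40], 0], [[0, 0, -65], 0], [[15, 55, -65], 0], [[29, 110, -65], 0], [[44, 165, -65], 0], [[58, 220, -65], 0], [[73, 275, -65], 0], [[87, 330, -65], 0], [[98, 385, -65], 0], [[103.6, 425, -65], 0], [[103.6, 438.5, -65], 0]]'

```text
clock: 52.38
eef_pos: [0.516, 0.45, 0.2054]
tool_rot: [-0.002, 1.0, -0.0, -0.0]
ft_force: [-0.0, -0.1, -2.3]
grip_width: 0.0215
grasp_force: 60.1
```

step_arm --rows '[[[0, 0, 0], 0], [[0, 0, 0], 0], [[0, 0, 0], 0], [[0, 0, 0], 0]]'

```text
clock: 52.88
eef_pos: [0.5178, 0.4462, 0.2067]
tool_rot: [0.001, 1.0, 0.0, 0.0]
ft_force: [0.3, -0.1, -1.7]
grip_width: 0.0211
grasp_force: 60.0
```

```bash
python3 - <<'E'
from h import *
to((517.6,447.4,165,90),(517.6,447.4,131,90))
o,im,P=plates(.3); print(*o,sep='\n')
P*=1000
for x,y in((628.8,238.9),(625.5,123.8),(621.5,9)):
    r=np.hypot(P[...,0]-x,P[...,1]-y); z=P[...,2]
    print('pin',z[r<3].mean().round(1),'plate',np.median(z[(r>8)&(r<15)]).round(1))
a,S,d=snap('scene')
A=cv2.resize(im[130:190,220:350],(780,360),interpolation=cv2.INTER_CUBIC); B=cv2.resize(a[180:250,130:282],(520,240),interpolation=cv2.INTER_CUBIC)
B=cv2.copyMakeBorder(B,0,0,0,260,cv2.BORDER_CONSTANT); cv2.imwrite('pics/v12.png',np.vstack([A,B])[...,::-1])
E
```

```text
at [517.8 446.2 206.7] head 89.93 tilt 0.01 t 52.9 F [ 0.3 -0.1 -1.7] w 21.1
(517.6, 447.4, 165, 90) -> [0.2, 1.2, 41.7] -0.1
(517.6, 447.4, 131, 90) -> [0.2, 1.2, 75.7] -0.1
(627.9, 239.9, np.float64(22.2), -1.0, 37, 57, 0.88)
(621.9, 10.4, np.float64(22.5), 1.1, 41, 59, 0.66)
(625.4, 123.7, np.float64(22.7), -1.1, 38, 51, 0.54)
pin 24.1 plate 22.4
pin 24.7 plate 22.8
pin 22.6 plate 22.1
```

View pics/v12.png

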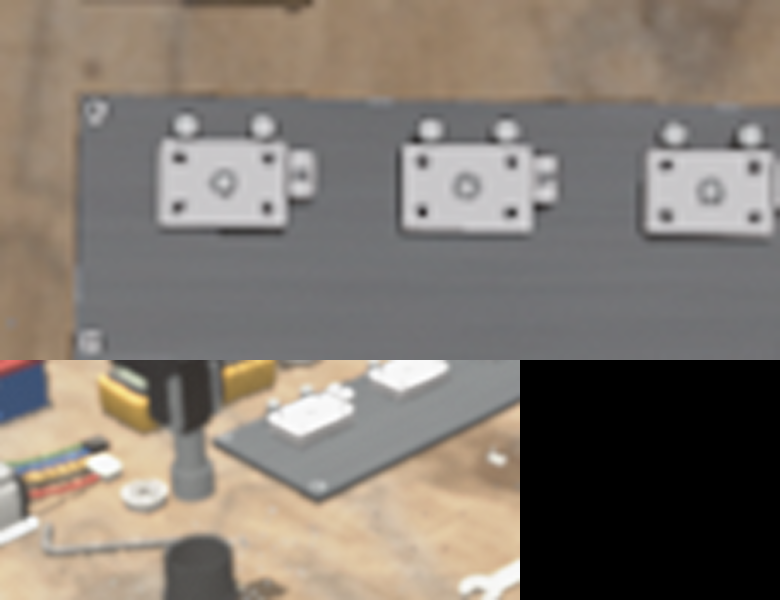

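All plates are still home, and every press bottomed out at the same height. Returning the punch to its stand.

step_arm --rows '[[[0.2, 1.2, 15], 0], [[0.2, 1.2, 30], 0], [[0.2, 1.2, 42], 0], [[0.2, 1.2, 50], 0], [[0.2, 1.2, 58], 0], [[0.2, 1.2, 66], 0], [[0.2, 1.2, 72], 0], [[0.2, 1.2, 75], 0], [[0.2, 1.2, 75.5], 0], [[0.2, 1.2, 75.5], 0]]'

```text
clock: 54.28
eef_pos: [0.5171, 0.4482, 0.1307]
tool_rot: [-0.0, 1.0, -0.0, 0.0]
ft_force: [1.7, -2.4, -1.7]
grip_width: 0.0211
grasp_force: 59.8
```

```bash
python3 -c "
from h import *
to((517.6,447.4,130,90))"
```

```text
at [517.1 448.2 130.7] head 90.02 tilt 0.04 t 54.3 F [ 1.7 -2.4 -1.7] w 21.1
(517.6, 447.4, 130, 90) -> [-0.5, -0.8, 0.7] 0.0
```

step_arm --rows '[[[-0.5, -0.8, 0.8], 0], [[-0.5, -0.8, 1], 0], [[-0.5, -0.8, 1], 0]]'

```text
clock: 54.65
eef_pos: [0.5173, 0.4481, 0.13]
tool_rot: [-0.0, 1.0, 0.0, -0.0]
ft_force: [0.9, -0.6, 0.3]
grip_width: 0.0213
grasp_force: 60.1
```

step_arm --rows '[[[0, 0, 0], 0], [[0, 0, 0], 0], [[0, 0, 0], 0], [[0, 0, 0], 0], [[0, 0, -40], 0], [[0, 0, -90], 0], [[0, 0, -140], 0], [[60, 0, -160], 0], [[120, 0, -160], 0], [[180, 0, -160], 0], [[180, 0, -160], 0]]' --claw -1

```text
clock: 56.02
eef_pos: [0.3334, 0.4471, 0.2903]
tool_rot: [-0.003, 1.0, -0.001, -0.001]
ft_force: [0.4, 0.5, 0.2]
grip_width: 0.0853
grasp_force: 0.0
```

```bash
python3 - <<'E'
from h import *
to()
Z=[]
for i in range(8):
    im,P,d=snap('top'); Z.append(P*1000)
P=np.median(Z,0)
for x,y in((628.8,239.6),(625.5,123.8),(621.5,9.4)):
    r=np.hypot(P[...,0]-x,P[...,1]-y); z=P[...,2]
    print('pin',z[r<4].mean().round(1),'plate',np.median(z[(r>7)&(r<15)]).round(1))
a,S,d=snap('scene')
cv2.imwrite('pics/v13.png',cv2.resize(a[130:270,150:350,::-1],(800,560),interpolation=cv2.INTER_CUBIC))
E
```

```text
at [333.4 447.1 290.3] head 90.31 tilt 0.12 t 56.0 F [0.4 0.5 0.2] w 85.3
pin 22.5 plate 22.6
pin 23.4 plate 22.8
pin 24.0 plate 22.7
```

View pics/v13.png

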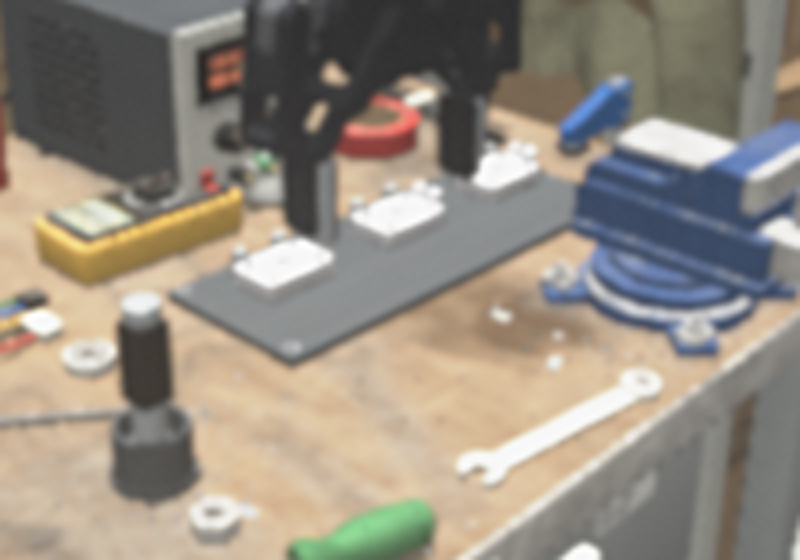

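The punch stands upright in its stand at (150,400) and all three plates are home with flush pins. The nut and screwdriver haven't moved. Handing in.

```bash
python3 -c "
from h import *
print(bot.job_done())"
```

```text
the job is handed in; nothing more can be done
None
```

I handed the job in after about 57 s on the robot's clock: all three plates are home in their nests, each pin was pressed until it stopped (16–21 N) and looks flush in the images, and the punch is standing back in its stand; the hand-in returned no verdict.

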